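Slide the loaded bottle carrier into its docking bay

TASK

Push the tall, heavy bottle carrier away from you across the bench into its metal docking bay until it stands square and fully home against the rear stop, then let go and move clear. Push it with the fingertips low on its tray, near the base, so that it slides upright instead of tipping; do not lift it or touch its carrying bar, and leave everything else on the bench alone.

Things in the scene. Friction and masses are not known exactly. Their poses are not given: they have to be found in the camera images.
- carrier: Grey plastic bottle carrier, loose, about 0.8 kg loaded: open tray 78 (x) by 152 (y) mm, flat upright walls 60 mm high, two tall end boards reaching 215 mm with a bar between them; two square bottles fit tightly in it (fixed). Origin: centre of its underside; z up; x points from the robot's side toward the bay. Friction on the bench 0.5 to 0.7: pushed more than about 50 mm up it may tip.
- push_wall (a point): Middle of the foot of the wall to push, at bench level: the carrier's flat 152 mm wide, 60 mm high wall on the robot's side (39 mm to -x of its origin; axes as the carrier's). The bottles stand 7 mm behind the wall's outer face and reach 128 mm above the bench, so the hand above the fingertips must lean back, toward the robot.
- carrying_bar: The carrier's round carrying bar, fixed to it, 24 mm thick and 142 mm long along y, 195 mm above the carrier's underside (origin at its middle). Not to be touched.
- bay: Docking bay fixed to the bench: three bare aluminium angles 22 mm high, no floor. Origin: on the bench where the carrier's origin lies when fully home, the carrier's axes then parallel to the bay's. x points into the bay. Rear stop: face 39 mm to +x. Side rails: inner faces 81 mm to either side (5 mm play each side), from x = -27 to +39 mm.
- bay_mouth (a point): Middle of the bay's mouth at bench level, 69 mm to -x of the bay's origin (axes as the bay's). Here the inner half width is 104 mm; the flared guides narrow it straight to 81 mm at 27 mm to -x of the origin.
- dish: Small white porcelain dish, 69 dia x 27 high, stands to the left of the work near the bench's front edge. Loose bystander; origin: centre of its underside.
- adapter: Black mains adapter, box 114 x 56 x 30 with a short cable stub, lies near the front edge to the right. Loose bystander; origin: centre of its underside.
- flat_bottle: Small cream plastic bottle with cap, 56 x 56 x 117 tall, stands to the right of the bay. Loose bystander; origin: centre of its underside.

How it is judged:
By the outcome, as a careful person would: the job done as asked, in the order asked, and still so for the second after the job is handed in, with the robot touching nothing.
It also fails if it takes over 48 s, if anything falls off the work surface, if the arm or the gripper's body presses on something with over 40 N, if the wrist force passes 120 N, or if a joint passes its speed limit or range.

ROBOT

A 6-joint arm with a two-finger parallel gripper is mounted at the origin on a cart in front of the work surface, level with it; the furniture and walls round the work are solid. World frame = base frame: x ahead of the robot, y to its left, z up, the work surface at z = 0. Lengths are in mm, angles in rad, forces in N, time in s.
With the tool pointing down it reaches from about 300 to 775 mm from the base axis. Payload 14.6 kg.
Tool frame: the origin (TCP) lies at the very end of the fingers, on their centre line; the grasp point (between the pads) lies 19 mm behind it; z points along the fingers, y is the line along which they close (so a half turn about z gives the same grasp; the last joint's range is limited). The gripper opens to 94 mm and grips with 3 to 60 N. Pads are 16 mm wide; open, the fingers measure 119 mm over their backs; the gripper's body (75 mm by 177 mm) begins 78 mm behind the grasp point.
Start: joints at [1.127, 0.3, 1.521, -0, 1.321, -0.067], TCP at [202.367, 511.407, 205.446] pointing down, gripper open.
Joint ranges: [-3.03, 3.03], [-0.79, 2.21], [0.23, 2.52], [-1.04, 4.18], [0, 3.07], [-2.55, 2.55]. Speed limits (rad/s): [2.22, 2.22, 2.57, 3.14, 3.14, 3.14].

INTERFACE

Orientations are given as [roll, pitch, yaw] about the fixed x, y, z axes, in that order (R = Rz(yaw) Ry(pitch) Rx(roll)).
In Python, from cell import manip, optics gives the robot as it stands.
- The arm moves only by the shell command python3 -m crank 'ROWS' [FORCE]. ROWS is JSON, a list of rows, each a list of 7 numbers: the opening in per cent of the stroke, from 0 (shut) to 100 (fully open), then the shift along the tool's x, y, z in mm, then the turn, a rotation vector about the tool's x, y, z in rad. A call has 1 to 10 rows; each row is the pose to reach, as a shift and turn from the pose commanded when the call began, along the tool's axes at that moment; what a row does not reach only later rows make up. A row lasts 1/10 s, in which the tool goes at most 50 mm and 8.59 degrees, less where a joint would pass 70% of its speed; a pose out of reach is approached as far as the arm can. A call with a gripper value outside its range is refused whole. The fingers move at their own pace and stop on an object; FORCE is the grip in N (left out, the last holds). Time passes only in rows, so rows that repeat a pose let the fingers close. It gives the time, the measured TCP pose, the force, the opening and the grip force at its end, in the units of the state.
- manip.read_state(): the state, without advancing time (a new reading comes with each control period).
- optics.camera(name): name is "scene" or "top" or "wrist"; returns (picture, depth): 480x640x3 uint8, red, green, blue; 480x640 float32, mm along the optical axis (not along the pixel's ray), 0 where there is no reading.
- optics.calibration(name): a dict with "camera_matrix" (3x3 intrinsics, pixels), "R" (3x3) and "t" (3): a world point X has camera coordinates R X + t. Camera axes: x right, y down, z forward; pixel columns grow to the right and rows downward; lengths in mm; the calibration is good to about 2 mm. The wrist camera is an equidistant fisheye: a pixel r from the principal point sees the ray r / f radians off the axis. A picture is of the moment at which its call begins: read the wrist's pose just before it. calibration takes no time and is no camera call; for the wrist camera it gives the pose at the moment of the call.
- manip.sign_off(): hands the job in; it is judged then, once.
The state is a dict: "clock": time; "joints": joint angles; "qd": joint speeds; "effort": joint torques, N m; "eef_pos": TCP position; "eef_rot": TCP orientation; "wrist_force": force on the tool from outside, world axes, zero at the start; "moment": the same for the moment, N m; "finger_gap": finger opening in mm; "finger_force": force on a finger pad.
Only numpy, scipy, OpenCV 4.12 (cv2) and the standard library are available. Lean on these libraries where they do the work, as an engineer would, in place of code of your own. Each camera call takes 0.05 s, during which the arm holds its last target. There are 200 camera calls.

## Working session

There is one attempt and no reset: what is moved stays moved. The work goes in short steps, Python scripts to look and compute and a shell command to move; the robot and the scene stay as the last step left them, time stands still between calls to the robot, and variables do not carry over. Pictures are saved under pics/ and viewed, at most 10 in all, crops included, and the job is handed in when it is done.

```bash
mkdir -p pics; ls; python3 - <<'E'
from cell import manip, optics
import cv2,numpy as np
for n in("scene","top"):
    p,d=optics.camera(n); cv2.imwrite(f"pics/{n}0.png",p[:,:,::-1]); np.save(f"pics/{n}0.npy",d)
    c=optics.calibration(n); print(n,c); np.savez(f"pics/{n}c.npz",K=c["camera_matrix"],R=c["R"],t=c["t"])
print(manip.read_state())
E
```

```text
pics
scene {'camera_matrix': array([[512.36019657,   0.        , 315.74464994],
       [  0.        , 512.36019657, 237.06545171],
       [  0.        ,   0.        ,   1.        ]]), 'R': array([[ 0.56926705, -0.82209622,  0.00963511],
       [-0.38295865, -0.27551668, -0.88172174],
       [ 0.72751474,  0.49824528, -0.47167143]]), 't': array([-389.03317351,  298.92738185,  627.79222128])}
top {'camera_matrix': array([[522.37422121,   0.        , 321.11744726],
       [  0.        , 522.37422121, 238.91242223],
       [  0.        ,   0.        ,   1.        ]]), 'R': array([[-0.02479645, -0.99967604,  0.00574111],
       [-0.97785049,  0.02306036, -0.20803037],
       [ 0.20783059, -0.01077236, -0.97810552]]), 't': array([ -76.93177554,  551.02875846, 1172.6937707 ])}
{'clock': 0.1, 'joints': array([ 1.12739018e+00,  3.00403702e-01,  1.52147828e+00,  6.03247041e-06,
        1.32068482e+00, -6.66071745e-02]), 'qd': array([-1.52555005e-03, -5.53675244e-04, -1.60875516e-03,  1.23877354e-03,
       -7.53889158e-04, -6.47098288e-05]), 'effort': array([ 1.66052650e-03, -5.32642329e+01, -3.53283691e+01,  7.10249855e-02,
        2.34128174e-02, -6.32627894e-05]), 'eef_pos': array([202.28287486, 511.21969522, 204.96678086]), 'eef_rot': array([-3.14062105e+00, -7.06678715e-05,  2.76479215e+00]), 'wrist_force': array([-0.67130467, -0.69290304, -0.14247044]), 'moment': array([ 0.03139401, -0.03160886, -0.02163909]), 'finger_force': 0.0, 'finger_gap': 94.08402005563535}
```

View pics/top0.png

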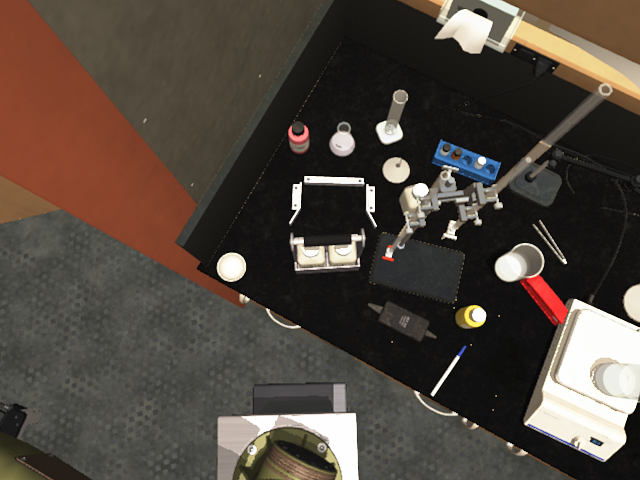

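View pics/scene0.png

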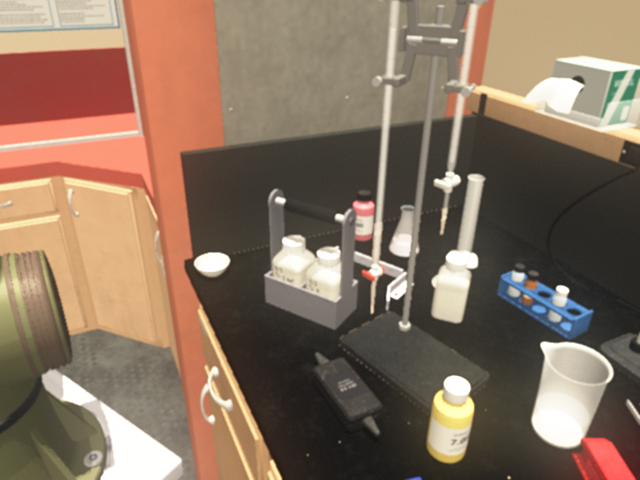

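The top view shows the carrier at about (328,252), the bay's rear stop at (334,181) with rails at columns 297 and 370, the dish at (231,267) and the adapter at (404,321). The scene view shows the carrier upright, with its near wall facing the robot.

```bash
cat >h.py <<'E'
import numpy as np
def cloud(d,K,R,t):
    v,u=np.mgrid[:480,:640]; z=d
    c=np.stack([(u-K[0,2])/K[0,0]*z,(v-K[1,2])/K[1,1]*z,z],-1)
    P=(c-t)@R; P[z<=0]=np.nan; return P
E
python3 - <<'E'
from h import *
import cv2
tr=lambda p:np.round(p,1).tolist()
for n in("top","scene"):
    c=np.load(f"pics/{n}c.npz"); P=cloud(np.load(f"pics/{n}0.npy"),c["K"],c["R"],c["t"]); np.save(f"pics/{n}P.npy",P)
    Z=P[...,2]
    if n=="top":
        print("bench z",np.nanmedian(Z[255:285,255:285]))
        m=np.zeros_like(Z,bool); m[170:232,285:382]=1
        m&=(Z>12)&(Z<30)
        Q=P[m]; print("bay pts",len(Q),"z",np.median(Q[:,2]))
        for s,nm in ((np.s_[174:190,303:366],"rear"),(np.s_[183:210,286:304],"left"),(np.s_[183:212,364:380],"right"),(np.s_[210:228,286:303],"lflare"),(np.s_[212:232,364:380],"rflare")):
            q=P[s][m[s]]
            l=cv2.fitLine(q[:,:2].astype(np.float32),cv2.DIST_HUBER,0,.01,.01).ravel(); print(nm,len(q),tr(q.mean(0)),"deg",np.degrees(np.arctan2(l[1],l[0])).round(1),"min",tr(q.min(0)),"max",tr(q.max(0)))
    # carrier tray: 
    s=np.s_[225:280,285:372] if n=="top" else np.s_[180:330,258:362]
    q=P[s].reshape(-1,3)
    for lo,hi in((5,50),(52,66),(90,132),(180,212),(205,225)):
        k=q[(q[:,2]>lo)&(q[:,2]<hi)]
        if len(k)>5:
            r=cv2.minAreaRect(k[:,:2].astype(np.float32)); print(n,lo,hi,len(k),tr(np.median(k,0)),[tr(np.array(r[0])),tr(np.array(r[1])),round(r[2],1)],"pct",tr(np.percentile(k,2,axis=0)),tr(np.percentile(k,98,axis=0)))
P=np.load("pics/topP.npy")
for nm,(u,v) in dict(dish=(231,267),adp=(404,321),bot=(415,200)).items(): print(nm,tr(P[v,u]))
E
```

```text
bench z -0.6554397349914616
bay pts 336 z 20.214067876128563
rear 156 [701.6, -125.6, 19.3] deg 86.7 min [695.4, -201.1, 12.2] max [708.2, -51.6, 26.0]
left 50 [667.2, -41.3, 20.4] deg -5.1 min [632.3, -44.3, 14.5] max [700.1, -35.6, 27.3]
right 55 [659.7, -207.2, 20.4] deg -3.3 min [623.1, -210.9, 12.4] max [695.4, -200.4, 27.7]
lflare 36 [616.2, -26.0, 19.6] deg -32.6 min [598.9, -38.0, 12.1] max [631.8, -15.5, 24.6]
rflare 38 [605.0, -216.6, 19.7] deg 26.3 min [588.1, -225.8, 12.4] max [623.6, -205.7, 24.6]
top 5 50 326 [481.7, -106.2, 25.9] [[527.8, -108.7], [208.1, 135.1], 88.1] pct [462.1, -208.8, 5.1] [587.2, -28.8, 49.1]
top 52 66 307 [485.3, -102.7, 58.8] [[518.3, -102.4], [78.0, 152.1], 1.9] pct [478.2, -177.1, 52.6] [555.1, -27.9, 64.5]
top 90 132 909 [505.8, -95.9, 101.8] [[510.1, -103.6], [149.2, 59.9], 85.2] pct [489.0, -173.2, 90.5] [528.8, -36.4, 130.0]
top 180 212 748 [516.8, -102.7, 203.0] [[518.1, -101.9], [39.5, 156.6], 1.5] pct [502.3, -176.0, 192.3] [531.5, -28.2, 210.5]
top 205 225 273 [517.9, -100.9, 207.0] [[519.3, -101.8], [34.1, 151.8], 1.7] pct [504.9, -176.8, 205.1] [532.1, -26.7, 216.2]
scene 5 50 3068 [494.5, -75.9, 26.5] [[606.6, -26.8], [396.9, 228.8], 30.2] pct [477.0, -178.2, 6.0] [794.2, 113.2, 49.0]
scene 52 66 1190 [489.5, -93.1, 59.5] [[621.9, -49.3], [377.6, 230.8], 43.4] pct [477.6, -177.5, 52.4] [818.6, 112.0, 65.7]
scene 90 132 3686 [521.3, -58.9, 110.4] [[631.2, -6.6], [390.7, 217.1], 27.4] pct [489.2, -177.1, 90.8] [835.8, 111.0, 130.5]
scene 180 212 1319 [511.0, -109.1, 200.3] [[517.3, -103.0], [42.7, 156.3], 1.3] pct [497.7, -179.0, 181.4] [534.3, -28.4, 210.4]
scene 205 225 408 [515.5, -106.6, 207.5] [[517.9, -101.1], [35.2, 154.7], 2.2] pct [501.1, -177.8, 205.1] [532.3, -27.6, 216.1]
dish [497.2, 131.3, -4.0]
adp [354.7, -280.0, 25.3]
bot [628.9, -310.5, 93.6]
```

```bash
python3 - <<'E'
import cv2
p=cv2.imread("pics/top0.png")[165:285,270:430]
cv2.imwrite("pics/crop0.png",cv2.resize(p,None,fx=5,fy=5,interpolation=cv2.INTER_CUBIC))
E
```

```text
(no output)
```

View pics/crop0.png

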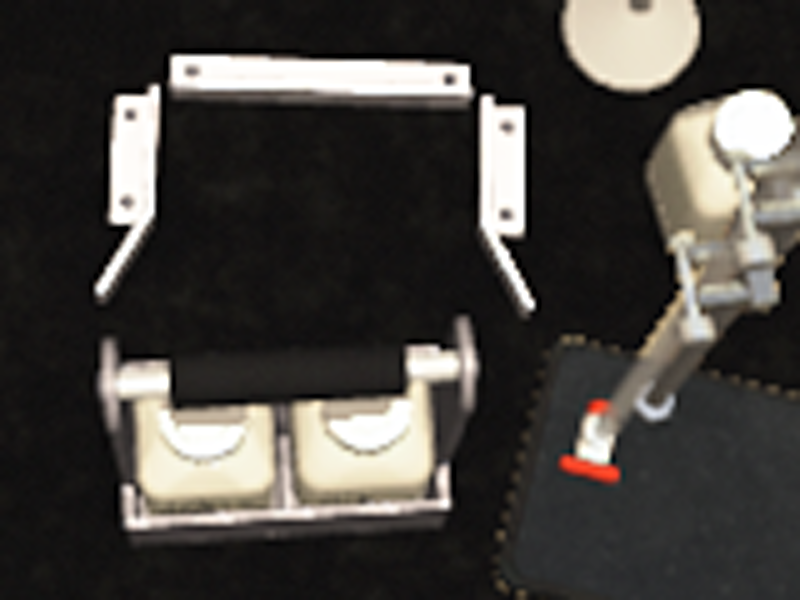

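The crop shows the bay's three angles, with the rear stop along its top edge. The carrier's near wall is at crop (135–445, 520), and the red-tipped burette is at (590,465) to its right. This gives:

- **Carrier:** (518,-102), yaw +1.8°
- **Bay:** (661,-124), yaw -3.3°

```bash
cat >>h.py <<'E'
from scipy.spatial.transform import Rotation as Ro
def target(pos,head_deg,lean_deg,st):
    h,a=np.radians([head_deg,lean_deg])
    z=np.array([np.sin(a)*np.cos(h),np.sin(a)*np.sin(h),-np.cos(a)]); y=np.array([-np.sin(h),np.cos(h),0]); x=np.cross(y,z)
    Rt=np.stack([x,y,z],1); R0=Ro.from_euler('xyz',st["eef_rot"]).as_matrix()
    return np.round(R0.T@(np.array(pos)-st["eef_pos"]),1).tolist(), np.round(Ro.from_matrix(R0.T@Rt).as_rotvec(),4).tolist()
E
python3 - <<'E'
from h import *
from cell import manip
P=np.load("pics/topP.npy"); Q=np.load("pics/sceneP.npy")
for A in(P,Q):
    q=A.reshape(-1,3); k=q[(q[:,0]>350)&(q[:,0]<720)&(q[:,1]<-184)&(q[:,1]>-300)&(q[:,2]>35)&(q[:,2]<450)]
    i=np.argsort(-k[:,1])[:400:25]; print(len(k)); print(np.round(k[i]).tolist())
s=manip.read_state()
print(target([420,-105,180],1.8,0,s)); print(target([420,-105,180],1.8,30,s))
E
```

```text
760
[[489.0, -222.0, 134.0], [487.0, -227.0, 130.0], [486.0, -228.0, 433.0], [483.0, -230.0, 432.0], [478.0, -231.0, 431.0], [486.0, -232.0, 136.0], [502.0, -233.0, 325.0], [502.0, -233.0, 202.0], [499.0, -234.0, 166.0], [497.0, -234.0, 328.0], [496.0, -235.0, 245.0], [491.0, -235.0, 432.0], [496.0, -236.0, 144.0], [495.0, -237.0, 329.0], [495.0, -239.0, 217.0], [485.0, -240.0, 129.0]]
4236
[[489.0, -222.0, 135.0], [479.0, -227.0, 428.0], [478.0, -230.0, 429.0], [477.0, -232.0, 431.0], [483.0, -232.0, 133.0], [497.0, -233.0, 198.0], [490.0, -233.0, 432.0], [477.0, -234.0, 425.0], [496.0, -234.0, 386.0], [496.0, -234.0, 231.0], [495.0, -234.0, 264.0], [496.0, -235.0, 411.0], [496.0, -235.0, 408.0], [494.0, -235.0, 159.0], [494.0, -235.0, 277.0], [495.0, -236.0, 201.0]]
([-429.2, -492.9, 25.4], [-0.0009, -0.0003, -0.4082])
([-429.2, -492.9, 25.4], [-0.1078, -0.5165, -0.3986])
```

```bash
python3 -m crank '[[100,-429,-493,25,0,0,-0.408],[100,-429,-493,25,0,0,-0.408],[100,-429,-493,25,0,0,-0.408],[100,-429,-493,25,0,0,-0.408],[100,-429,-493,25,0,0,-0.408],[100,-429,-493,25,0,0,-0.408],[100,-429,-493,25,0,0,-0.408],[100,-429,-493,25,0,0,-0.408],[100,-429,-493,25,0,0,-0.408],[100,-429,-493,25,0,0,-0.408]]'; python3 - <<'E'
from h import *
from cell import manip
s=manip.read_state(); print(s["joints"].round(2))
for z,x in((180,420),(60,440),(14,445)): print(target([x,-99,z],1.8,30,s),target([x,-99,z],1.8,36,s))
E
```

```text
clock: 1.1
eef_pos: [368.2, 39.9, 186.5]
eef_rot: [3.142, 0.001, -3.11]
wrist_force: [1.4, 0.8, 0.3]
finger_gap: 93.9
finger_force: 0.0
[ 0.01 -0.1   2.    0.    1.23 -1.59]
([-47.5, -140.5, 6.5], [-0.0, -0.523, -0.0002]) ([-47.5, -140.5, 6.5], [-0.0, -0.6278, -0.0002])
([-67.4, -141.1, 126.5], [-0.0, -0.523, -0.0002]) ([-67.4, -141.1, 126.5], [-0.0, -0.6278, -0.0002])
([-72.4, -141.3, 172.5], [-0.0, -0.523, -0.0002]) ([-72.4, -141.3, 172.5], [-0.0, -0.6278, -0.0002])
```

```bash
python3 -m crank '[[100,-47,-140,6,0,0,0],[100,-47,-140,6,0,0,0],[100,-47,-140,6,0,0,0],[100,-60,-140,70,0,-0.56,0],[100,-60,-140,70,0,-0.56,0],[100,-60,-140,70,0,-0.56,0],[100,-60,-140,70,0,-0.56,0],[100,-60,-140,70,0,-0.56,0],[100,-60,-140,70,0,-0.56,0]]'; python3 - <<'E'
from h import *
from cell import manip,optics
import cv2
s=manip.read_state(); print(s["joints"].round(2))
print(target([445,-97,16],1.8,32,s))
E
```

```text
clock: 2.0
eef_pos: [431.7, -96.1, 116.1]
eef_rot: [3.141, 0.56, -3.111]
wrist_force: [-0.7, -0.8, 0.4]
finger_gap: 94.0
finger_force: 0.0
[-0.46 -0.08  2.28  0.55  0.49 -2.49]
([41.9, -1.3, 91.8], [-0.0003, 0.001, -0.0011])
```

Joint 6 sits at -2.49, close to its limit of -2.55. I'll use the equivalent half-turned grasp.

```bash
cat >>h.py <<'E'
def target2(pos,head_deg,lean_deg,st):
    h,a=np.radians([head_deg,lean_deg])
    z=np.array([np.sin(a)*np.cos(h),np.sin(a)*np.sin(h),-np.cos(a)]); y=-np.array([-np.sin(h),np.cos(h),0]); x=np.cross(y,z)
    Rt=np.stack([x,y,z],1); R0=Ro.from_euler('xyz',st["eef_rot"]).as_matrix()
    return np.round(R0.T@(np.array(pos)-st["eef_pos"]),1).tolist(), np.round(Ro.from_matrix(R0.T@Rt).as_rotvec(),4).tolist()
E
python3 -m crank '[[100,0,0,0,0,0,1.5],[100,0,0,0,0,0,1.5],[100,0,0,0,0,0,1.5],[100,0,0,0,0,0,1.5],[100,0,0,0,0,0,1.5],[100,0,0,0,0,0,1.5],[100,0,0,0,0,0,1.5],[100,0,0,0,0,0,1.5],[100,0,0,0,0,0,1.5],[100,0,0,0,0,0,1.5]]'; python3 -m crank '[[100,0,0,0,0,0,1.64],[100,0,0,0,0,0,1.64],[100,0,0,0,0,0,1.64],[100,0,0,0,0,0,1.64],[100,0,0,0,0,0,1.64],[100,0,0,0,0,0,1.64],[100,0,0,0,0,0,1.64],[100,0,0,0,0,0,1.64],[100,0,0,0,0,0,1.64],[100,0,0,0,0,0,1.64]]'; python3 - <<'E'
from h import *
from cell import manip
s=manip.read_state(); print(s["joints"].round(2))
print(target2([445,-97,16],1.8,32,s))
E
```

```text
clock: 3.0
eef_pos: [432.8, -96.0, 116.6]
eef_rot: [2.583, 0.034, 1.657]
wrist_force: [0.1, 0.8, 0.3]
finger_gap: 94.0
finger_force: 0.0
clock: 4.0
eef_pos: [432.8, -96.0, 116.6]
eef_rot: [3.057, -0.553, 0.191]
wrist_force: [0.7, 0.3, 0.1]
finger_gap: 94.1
finger_force: 0.0
[-0.45 -0.08  2.28  0.55  0.49  0.52]
([-42.9, -4.4, 91.7], [-0.0002, -0.0007, 0.1357])
```

```bash
python3 -m crank '[[100,-20,-2,45,0,0,0.136],[100,-43,-4,92,0,0,0.136],[100,-43,-4,92,0,0,0.136],[100,-43,-4,92,0,0,0.136],[100,-43,-4,92,0,0,0.136]]'; python3 - <<'E'
from h import *
from cell import manip,optics
import cv2
s=manip.read_state(); print(s["joints"].round(2),s["eef_pos"],s["eef_rot"])
print(target2([470,-96.5,16],1.8,32,s))
p,d=optics.camera("scene"); cv2.imwrite("pics/s1.png",p[:,:,::-1])
E
```

```text
clock: 4.5
eef_pos: [445.1, -97.4, 15.8]
eef_rot: [3.14, -0.559, 0.038]
wrist_force: [0.2, 0.0, 0.4]
finger_gap: 93.9
finger_force: 0.0
[-0.44  0.22  2.31  1.18  0.27 -0.01] [445.10623067 -97.41764987  15.79445113] [ 3.13972403 -0.5591745   0.03772419]
([21.2, -0.0, 13.0], [-0.0015, -0.0007, 0.0053])
```

View pics/s1.png

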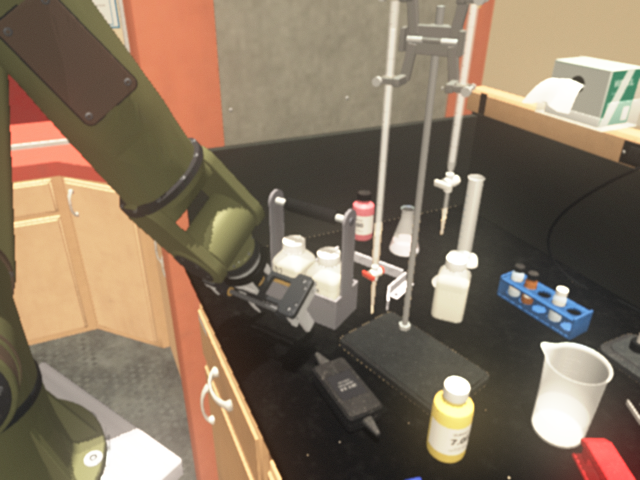

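The arm is low behind the carrier's near wall (hand at about (285,295)) and clear of the adapter. I'll approach until contact.

```bash
python3 -m crank '[[100,7,0,4.3,0,0,0],[100,14,0,8.7,0,0,0],[100,18,0,11,0,0,0],[100,21,0,13,0,0,0],[100,21,0,13,0,0,0]]'; python3 -m crank '[[100,1.3,0,0.8,0,0,0],[100,2.5,0,1.6,0,0,0],[100,3.8,0,2.4,0,0,0],[100,5.1,0,3.2,0,0,0],[100,6.4,0,4,0,0,0],[100,6.4,0,4,0,0,0]]'; python3 - <<'E'
from h import *
from cell import manip
s=manip.read_state(); print(s["joints"].round(2),s["eef_pos"],s["eef_rot"],s["wrist_force"],s["moment"])
E
```

```text
clock: 5.05
eef_pos: [469.9, -96.9, 16.4]
eef_rot: [3.138, -0.561, 0.038]
wrist_force: [-0.5, -0.7, 0.6]
finger_gap: 93.9
finger_force: 0.0
clock: 5.65
eef_pos: [476.6, -96.5, 15.5]
eef_rot: [3.138, -0.559, 0.038]
wrist_force: [-7.0, -0.0, 5.7]
finger_gap: 93.6
finger_force: 3.5
[-0.4   0.27  2.24  1.1   0.25  0.11] [476.55699483 -96.5038396   15.53725882] [ 3.13847437 -0.55931609  0.03755398] [-6.95499783e+00 -2.12350476e-03  5.73077770e+00] [-0.02996721  0.9177631  -0.02517331]
```

```bash
python3 - <<'E'
from h import *
from cell import manip
s=manip.read_state()
for x,y,h in((496,-99,0),(516,-103,-2.5)): print(target2([x,y,16],h,32,s))
E
```

```text
([16.6, 3.2, 9.9], [-0.0168, -0.0009, 0.0318])
([33.4, 7.9, 20.4], [-0.0399, -0.0009, 0.0688])
```

```bash
python3 -m crank '[[100,3.3,0.6,2,-0.003,0,0.006],[100,6.6,1.2,4,-0.006,0,0.012],[100,10,1.8,6,-0.01,0,0.018],[100,13.3,2.5,8,-0.013,0,0.025],[100,16.6,3.2,10,-0.017,0,0.031],[100,20,4.1,12,-0.021,0,0.038],[100,23.3,5,14.1,-0.026,0,0.046],[100,26.7,6,16.2,-0.031,0,0.054],[100,30,7,18.3,-0.035,0,0.061],[100,33.4,8,20.4,-0.04,0,0.069]]'; cat >look.py <<'E'
import sys
from h import *
from cell import manip,optics
import cv2
n=sys.argv[1]; s=manip.read_state(); print(s["joints"].round(2),s["eef_pos"].round(1),s["eef_rot"].round(3),s["wrist_force"].round(1))
for c in("top","scene"):
    p,d=optics.camera(c); cv2.imwrite(f"pics/{c}{n}.png",p[:,:,::-1]); k=np.load(f"pics/{c}c.npz")
    P=cloud(d,k["K"],k["R"],k["t"]); np.save(f"pics/{c}P{n}.npy",P); q=P.reshape(-1,3)
    x0=float(sys.argv[2])
    k=q[(q[:,2]>205)&(q[:,2]<222)&(abs(q[:,0]-x0)<45)&(q[:,1]<0)&(q[:,1]>-215)]
    r=cv2.minAreaRect(k[:,:2].astype(np.float32)); print(c,len(k),np.round(r[0],1),np.round(r[1],1),round(r[2],1))
    L=k[k[:,1]>np.median(k[:,1])+60] if 0 else k[k[:,1]>r[0][1]+66]; Rr=k[k[:,1]<r[0][1]-66]
    a,b=[(np.array(m.min(0))+m.max(0))/2 for m in(L,Rr)]; print(" boards",a.round(1),b.round(1),"yaw",np.degrees(np.arctan2(-(a-b)[0],(a-b)[1])).round(2),"mid",((a+b)/2).round(1), "z",k[:,2].max().round(1))
E
python3 look.py 1 558
```

```text
clock: 6.65
eef_pos: [515.7, -102.7, 15.6]
eef_rot: [-3.141, -0.558, -0.044]
wrist_force: [-6.0, 2.7, 1.2]
finger_gap: 94.1
finger_force: 2.9
[-0.35  0.33  2.14  0.9   0.21  0.42] [ 515.7 -102.7   15.6] [-3.141 -0.558 -0.044] [-6.   2.7  1.2]
top 279 [ 562.3 -110.3] [154.   32.1] 88.3
 boards [564.5 -36.6 211.5] [ 559.3 -184.9  211.4] yaw -1.99 mid [ 561.9 -110.7  211.5] z 218.0
scene 379 [ 560.9 -111.6] [153.8  33.6] 87.0
 boards [564.7 -37.9 210.8] [ 557.6 -185.   211.1] yaw -2.78 mid [ 561.2 -111.4  210.9] z 217.1
```

```bash
python3 - <<'E'
from h import *
from cell import manip
s=manip.read_state()
for x,y,h in((536.7,-106.7,-3.3),(557.7,-110.5,-3.3)): print(target2([x,y,16],h,32,s))
E
```

```text
([17.7, 2.9, 10.8], [-0.0079, -0.0005, 0.0119])
([35.6, 5.8, 22.0], [-0.0079, -0.0005, 0.0119])
```

```bash
python3 -m crank '[[100,3.5,0.6,2.2,-0.002,0,0.003],[100,7.1,1.2,4.3,-0.004,0,0.005],[100,10.6,1.8,6.5,-0.005,0,0.008],[100,14.2,2.3,8.6,-0.007,0,0.01],[100,17.7,2.9,10.8,-0.008,0,0.012],[100,21.3,3.5,13,-0.008,0,0.012],[100,24.9,4.1,15.3,-0.008,0,0.012],[100,28.5,4.7,17.5,-0.008,0,0.012],[100,32,5.3,19.8,-0.008,0,0.012],[100,35.6,5.8,22,-0.008,0,0.012]]'; python3 look.py 2 602;  python3 - <<'E'
import cv2
p=cv2.imread("pics/top2.png")[150:270,270:430]
cv2.imwrite("pics/crop2.png",cv2.resize(p,None,fx=5,fy=5,interpolation=cv2.INTER_CUBIC))
E
```

```text
clock: 7.75
eef_pos: [558.3, -110.9, 16.4]
eef_rot: [3.141, -0.56, -0.058]
wrist_force: [-2.3, 0.3, -2.3]
finger_gap: 94.0
finger_force: 1.7
[-0.33  0.4   2.03  0.71  0.22  0.64] [ 558.3 -110.9   16.4] [ 3.141 -0.56  -0.058] [-2.3  0.3 -2.3]
top 255 [ 604.4 -120.1] [151.3  31.2] 87.1
 boards [608.3 -46.6 211.9] [ 600.6 -193.2  212.2] yaw -2.99 mid [ 604.5 -119.9  212.1] z 219.0
scene 298 [ 611.1 -120.1] [ 35.9 153.6] 1.1
 boards [609.6 -47.2 210.5] [ 607.6 -195.   211.3] yaw -0.77 mid [ 608.6 -121.1  210.9] z 217.0
```

View pics/crop2.png

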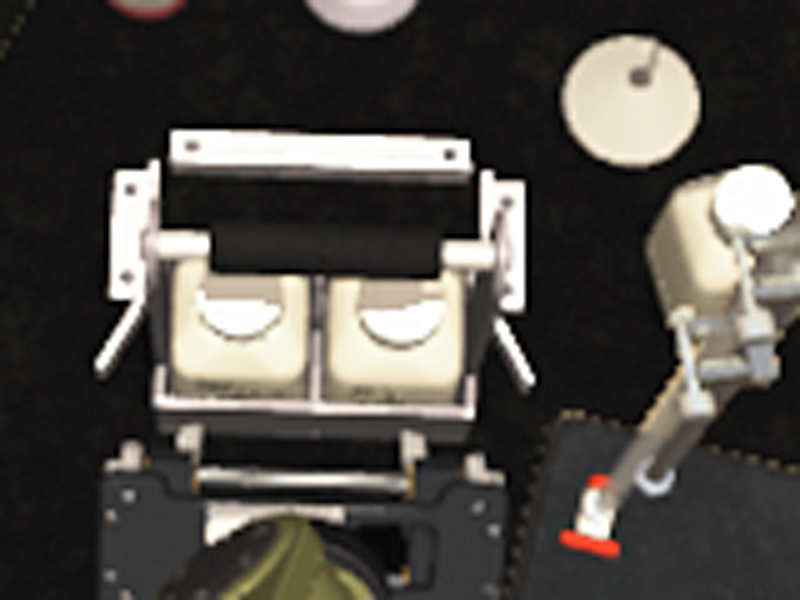

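The carrier is entering the bay centred (walls at crop 155–475, between flares at 100 and 530). The hand, with its right edge at 500, is clear of the burette. I'll push on along the bay axis.

```bash
python3 -m crank '[[100,3.4,0.1,2.1,0,0,0],[100,6.8,0.2,4.2,0,0,0],[100,10.2,0.3,6.4,0,0,0],[100,13.6,0.4,8.5,0,0,0],[100,17,0.5,10.6,0,0,0],[100,20.3,0.6,12.7,0,0,0],[100,23.7,0.7,14.8,0,0,0],[100,27.1,0.8,17,0,0,0],[100,30.5,0.9,19.1,0,0,0],[100,33.9,1,21.2,0,0,0]]'; python3 look.py 3 644
```

```text
clock: 8.85
eef_pos: [598.0, -114.2, 16.6]
eef_rot: [3.141, -0.56, -0.058]
wrist_force: [-5.0, 0.6, 0.1]
finger_gap: 94.0
finger_force: 2.6
[-0.31  0.46  1.93  0.57  0.24  0.8 ] [ 598.  -114.2   16.6] [ 3.141 -0.56  -0.058] [-5.   0.6  0.1]
top 237 [ 643.5 -124.6] [154.3  31.5] 86.7
 boards [647.7 -49.3 211.6] [ 640.  -197.8  211.1] yaw -2.98 mid [ 643.9 -123.6  211.4] z 217.2
scene 290 [ 645.6 -122.7] [154.5  36.6] 86.2
 boards [648.8 -49.4 210.9] [ 640.6 -196.5  211.2] yaw -3.19 mid [ 644.7 -123.   211. ] z 217.2
```

```bash
python3 -m crank '[[100,1.3,0,0.8,0,0,0],[100,2.5,0,1.6,0,0,0],[100,3.8,0,2.4,0,0,0],[100,5.1,0,3.2,0,0,0],[100,6.4,0,4,0,0,0],[100,7.6,0,4.8,0,0,0],[100,8.9,0,5.6,0,0,0],[100,10.2,0,6.4,0,0,0],[100,11.4,0,7.2,0,0,0],[100,11.9,0,7.4,0,0,0]]'; python3 -m crank '[[100,0.4,0,0.3,0,0,0],[100,0.8,0,0.5,0,0,0],[100,1.3,0,0.8,0,0,0]]'; python3 -m crank '[[100,0.4,0,0.3,0,0,0],[100,0.8,0,0.5,0,0,0]]'
```

```text
clock: 9.95
eef_pos: [611.7, -114.9, 16.6]
eef_rot: [3.141, -0.56, -0.058]
wrist_force: [-6.5, 0.4, 0.1]
finger_gap: 93.9
finger_force: 2.7
clock: 10.25
eef_pos: [613.1, -115.0, 16.6]
eef_rot: [3.141, -0.56, -0.058]
wrist_force: [-5.1, 0.2, 0.4]
finger_gap: 93.9
finger_force: 2.7
clock: 10.45
eef_pos: [614.0, -115.1, 16.6]
eef_rot: [3.141, -0.56, -0.058]
wrist_force: [-5.5, 0.3, 0.5]
finger_gap: 93.9
finger_force: 2.7
```

Not yet home: the force is still only sliding friction.

```bash
for i in 1 2; do :; done; python3 -m crank '[[100,0.4,0,0.3,0,0,0],[100,0.8,0,0.5,0,0,0]]'; python3 -m crank '[[100,0.4,0,0.3,0,0,0],[100,0.8,0,0.5,0,0,0]]'; python3 look.py 4 660
```

```text
clock: 10.65
eef_pos: [614.8, -115.1, 16.4]
eef_rot: [3.141, -0.559, -0.058]
wrist_force: [-10.2, 0.1, 2.7]
finger_gap: 93.9
finger_force: 4.8
clock: 10.85
eef_pos: [615.3, -115.2, 16.3]
eef_rot: [3.141, -0.559, -0.058]
wrist_force: [-17.4, -1.5, 9.1]
finger_gap: 93.9
finger_force: 9.0
[-0.3   0.49  1.88  0.52  0.26  0.86] [ 615.3 -115.2   16.3] [ 3.141 -0.559 -0.058] [-17.4  -1.5   9.1]
top 265 [ 660.6 -124.7] [151.4  33.5] 86.8
 boards [664.8 -51.7 210.2] [ 655.6 -197.6  211.6] yaw -3.59 mid [ 660.2 -124.6  210.9] z 217.6
scene 278 [ 659.9 -124. ] [154.2  35.7] 86.2
 boards [664.8 -50.8 210.8] [ 655.9 -197.4  211.3] yaw -3.44 mid [ 660.4 -124.1  211.1] z 217.0
```

```bash
python3 -m crank '[[100,0.4,0,0.3,0,0,0],[100,0.8,0,0.5,0,0,0],[100,0.8,0,0.5,0,0,0],[100,0.8,0,0.5,0,0,0]]'; python3 - <<'E'
from cell import manip
s=manip.read_state(); print(s["wrist_force"],s["moment"],s["eef_pos"])
E
```

```text
clock: 11.35
eef_pos: [615.5, -115.2, 16.2]
eef_rot: [-3.141, -0.558, -0.058]
wrist_force: [-25.4, -0.5, 13.7]
finger_gap: 94.1
finger_force: 12.8
[-25.4086719   -0.52227756  13.676319  ] [-0.29572884  2.99622263 -0.28487251] [ 615.52363569 -115.17352301   16.18392477]
```

The force rises steeply with no further travel, so it is against the stop. Now I'll back off.

```bash
python3 -m crank '[[100,-3.4,0,-2.1,0,0,0],[100,-8.5,0,-5.3,0,0,0],[100,-17,0,-10.6,0,0,0],[100,-34,0,-21,0,0,0],[100,-60,0,-37,0,0,0],[100,-85,0,-53,0,0,0],[100,-110,0,-69,0,0,0],[100,-110,0,-69,0,0,0],[100,-110,0,-69,0,0,0]]'; python3 look.py 5 660;  python3 - <<'E'
import cv2
p=cv2.imread("pics/top5.png")[150:270,270:430]
cv2.imwrite("pics/crop5.png",cv2.resize(p,None,fx=5,fy=5,interpolation=cv2.INTER_CUBIC))
E
```

```text
clock: 12.25
eef_pos: [488.0, -108.2, 17.3]
eef_rot: [3.14, -0.562, -0.058]
wrist_force: [0.0, 0.4, 0.9]
finger_gap: 94.3
finger_force: 0.0
[-0.38  0.29  2.21  1.01  0.2   0.29] [ 488.  -108.2   17.3] [ 3.14  -0.562 -0.058] [0.  0.4 0.9]
top 258 [ 661.  -124.7] [151.8  32. ] 86.4
 boards [665.6 -51.7 212.2] [ 655.4 -197.5  212. ] yaw -4.0 mid [ 660.5 -124.6  212.1] z 218.3
scene 280 [ 659.9 -124. ] [154.6  34.8] 86.0
 boards [664.9 -50.5 211. ] [ 654.6 -197.8  211. ] yaw -4.0 mid [ 659.7 -124.2  211. ] z 216.9
```

View pics/crop5.png

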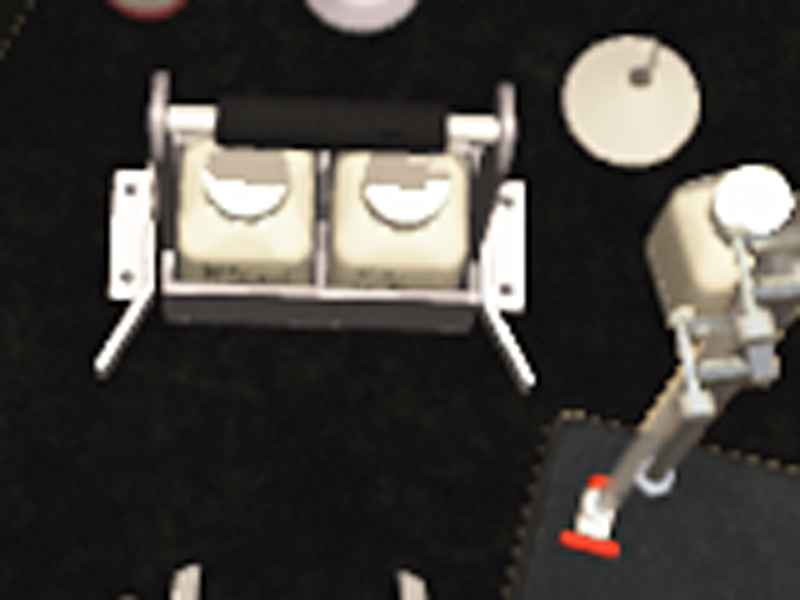

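View pics/scene5.png

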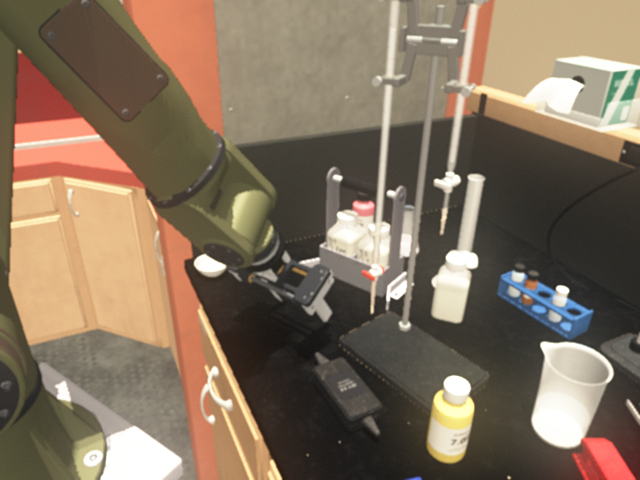

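The top view shows the carrier centred between the rails and against the rear stop, with its near wall at crop (165–475, 300). In the scene view it stands upright, the hand is about 125 mm clear, and the dish, adapter and bottle haven't moved. The final push force was close to central, which is consistent with flush contact at the stop.

```bash
python3 -c "
from cell import manip; print(manip.sign_off())"
```

```text
the job is handed in; nothing more can be done
None
```

The carrier stands upright in the bay, pushed firmly against the rear stop and square to within about 1° by camera; the hand is about 125 mm clear, and the job was handed in at about 12.4 s on the robot's clock.

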